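# Park the stop pin and snap the driver test nest shut

## Robot

A 6-joint arm with a two-finger parallel gripper is mounted at the origin on the work surface. World frame = base frame: x ahead of the robot, y to its left, z up, the work surface at z = 0. Lengths are in m, angles in degrees, forces in N, time in s.
With the tool pointing down it reaches from about 0.35 to 0.85 m from the base axis. Payload 8.1 kg.
Tool frame: the origin (TCP) lies midway between the tips of the shut fingers; the grasp point (between the pads) lies env.grip_point_offset behind it (env.grip_point_offset is the distance from the TCP to the grasp point, in m); y points along the fingers, x is the direction in which the jaws open and shut, and the axes are right-handed (so a half turn about y gives the same grasp; the last joint's range is limited). The gripper opens to 93 mm and grips with 3 to 60 N. Pads are 15 mm wide; open, the fingers measure 128 mm over their backs; the gripper's body (75 mm by 188 mm) begins 65 mm behind the grasp point.
Start: joints at [60.08, 7.471, 85.268, -0, 87.261, -4.893], TCP at [0.254, 0.544, 0.219] pointing down, gripper open.
Joint ranges: [-169.43, 169.43], [-51.17, 129.36], [1.28, 143.12], [-76.62, 256.62], [0, 156.53], [-152.29, 152.29]. Speed limits (degrees/s): [136.94, 136.94, 159.86, 180, 180, 180].

## Interface

Orientations are given as [roll, pitch, yaw] about the fixed x, y, z axes, in that order (R = Rz(yaw) Ry(pitch) Rx(roll)).
In Python, from rig import env gives the robot as it stands.
- The arm moves only by the tool step_arm, never from a script. Its argument "deltas" is a list of rows, each a list of 7 numbers: the shift along the tool's x, y, z in cm, then the turn, a rotation vector about the tool's x, y, z in degrees, then the opening, from -1 (shut) to 1 (fully open). In form: [[x, y, z, wx, wy, wz, jaw], ...]. A call has 1 to 5 rows; each row shifts and turns the pose as measured when the row begins, along the tool's axes as they then stand; what a row does not reach is not made up. A row lasts 1/10 s, in which the tool goes at most 50 mm and 8.59 degrees, less where a joint would pass 70% of its speed; a pose out of reach is approached as far as the arm can. A call is refused whole if a number of a shift passes 5 or a number of a turn 8.59, either way. A call with a gripper value outside its range is refused whole. The fingers move at their own pace and stop on an object; "grip_force" is the grip in N (left out, the last holds). Time passes only in rows, so rows that do not move let the fingers close. It gives the time, the measured TCP pose, the force and the opening at its end, in the units of the state.
- env.get_obs(): the state, without advancing time (a new reading comes with each control period).
- env.camera(name): name is "scene" or "top" or "wrist"; returns the picture (400x640x3 uint8, red, green, blue); there is no depth.
- env.get_calibration(name): a dict with "fovy" (degrees; the focal length in pixels is half the picture's height over the tangent of half this angle, whatever the lens; pixels are square), "cx", "cy" (the principal point, pixels), "cam_to_world" (4x4, takes a point from camera to world coordinates). Camera axes: x right, y down, z forward; pixel columns grow to the right and rows downward; lengths in m; the calibration is good to about 2 mm. A picture is of the moment at which its call begins: read the wrist's pose just before it. get_calibration takes no time and is no camera call; for the wrist camera it gives the pose at the moment of the call.
- env.job_done(): hands the job in, once; it reports no verdict.
The state is a dict: "t": time; "qpos": joint angles; "qvel": joint speeds; "effort": joint torques, N m; "tool_pos": TCP position; "orientation": TCP orientation; "ft_force": force on the tool from outside, world axes, zero at the start; "wrist_torque": the same for the moment, N m; "opening": finger opening in m.
Only numpy, scipy, OpenCV 4.12 (cv2) and the standard library are available. Lean on these libraries where they do the work, as an engineer would, in place of code of your own. Each camera call takes 0.05 s, during which the arm holds its last target.

## Task

Make the LED driver test nest ready: draw the red-knobbed stop pin straight up out of its bore, hang it upright by its collar in the notch of the yellow parking stand, pushed well into the notch, and let go of it. Then swing the blue lid down and press it fully shut past its catch, so that it stays closed by itself. Leave the other loose things on the bench where they are.

Things in the scene. Friction and masses are not known exactly. Their poses are not given: they have to be found in the camera images.
- fixture: Test nest fixed to the bench. Origin: centre of the underside of its grey tub (130 x by 180 y, 60 mm high, a white LED driver in it); x points from the front (robot side) to the hinge side, z up. An aluminium ledge 36 mm high runs along the front, x -65 to -115 mm. In its middle (y within 22 mm, x -85 to -113 mm) stands a spring roller catch, top at z 58 mm, under the shut lid.
- bore (a point): Mouth of the pin's bore, on top of the ledge: in the fixture's frame at x -88, y +58, z 36 mm. The bore is vertical, 12 mm wide, 36 mm deep.
- lid (a joint): Angle of the blue lid (rad): 0 shut, 1.57 upright, at most 1.75. Its stiff hinge stays where it is left (2 to 5 N at the free edge moves it). From about 0.09 to 0.045 it rides on the spring roller: needs 10 to 15 N pressed down near the free edge, and if let go springs back to stand ajar near 0.08; below 0.035 it snaps to 0 and is held. With the pin in its bore it stops on the knob at about 0.24.
- lid_hinge (a point): Middle of the lid's hinge axis (axis along the fixture's y), in the fixture's frame at x +65, y 0, z 60 mm. The shut lid reaches from here 165 mm towards the front; plate 8 mm thick (z 60 to 68 mm when shut), 172 mm wide.
- lid_edge (a point): Middle of the lid's free (front) edge, on its outer (upper) face, beside a yellow strip. Moves with the lid; its axes are the lid's: x from the free edge to the hinge, z out of the outer face.
- pin_grip (a point): Centre of the stop pin's red knob (24 mm diameter, 30 mm high, vertical): the place to grip it. 44 mm above the underside of the collar. Pin 60 to 110 g. The origin's z axis runs up along the pin.
- pin_collar (a point): Centre of the underside of the pin's steel collar (24 mm diameter, 5 mm thick). Below it the shank, 10 mm diameter, 34 mm long; above it a 10 mm stem, 24 mm long, then the knob. At the start the collar rests on the ledge and the shank is in the bore.
- park_seat (a point): Where the collar's underside centre belongs when the pin hangs at the notch's inner end; on top of a yellow plate, 58 mm over the bench, 8 mm thick, of a stand 60 mm wide fixed left or right of the nest. Nothing on it is higher. Axes: x into the notch, z up. Notch 13 mm wide, open to -x (roughly to the robot): mouth 21 mm from here along -x, inner end 5 mm along +x. 44 mm free under the plate.
- counter: Grey counter box, 70 x 60 x 50 mm high, fixed on the other side of the nest from the stand. Origin under it, 10 mm from its middle towards its front.
- tape: Yellow roll of tape, loose, 96 mm diameter, 45 mm high; origin centre of underside. Leave alone.
- spare: Spare white LED driver, loose, 130 x 46 x 30 mm; origin centre of underside. Leave alone.
- screwbin: Small grey open bin, loose, 120 x 100 x 60 mm; origin centre of underside. Leave alone.
- driver_tool: Screwdriver lying on the bench, loose. Leave alone.
- cleaner: Bottle, loose, 60 mm diameter, 150 mm high; origin centre of underside. Leave alone.
Mind the look-alikes: they are no part of the job. There is more than one size of the part that bears pin_grip; the job needs the smallest.

How it is judged:
By the outcome, as a careful person would: the job done as asked, in the order asked, and still so for the second after the job is handed in, with the robot touching nothing.
It also fails if it takes over 58 s, if anything falls off the work surface, if the arm or the gripper's body presses on something with over 40 N, if the wrist force passes 120 N, or if a joint passes its speed limit or range.

## Working session

There is one attempt and no reset: what is moved stays moved. The work goes in short steps, Python scripts to look and compute and a tool call to move; the robot and the scene stay as the last step left them, time stands still between calls to the robot, and variables do not carry over. Pictures are saved under pics/ and viewed, and the job is handed in when it is done.

Besides the shell and the picture viewer there is one more tool, called after ">>>" by a JSON object that holds its "op" and its "data". step_arm: Moves the arm, as the interface text tells. Its arguments: {"type":"object","properties":{"deltas":{"type":"array","items":{"type":"array","items":{"type":"number"}}},"grip_force":{"type":"number"}},"required":["deltas"]}

```bash
mkdir -p pics; ls
cat > h.py <<'E'
import numpy as np, cv2
from rig import env
from scipy.spatial.transform import Rotation as R
def snap(name,fn):
    im=env.camera(name); cv2.imwrite('pics/'+fn,im[:,:,::-1]); return im
def ray(name,u,v,cal=None):
    c=cal or env.get_calibration(name); f=200/np.tan(np.radians(c['fovy'])/2)
    T=np.array(c['cam_to_world']); d=T[:3,:3]@np.array([(u-c['cx'])/f,(v-c['cy'])/f,1]); return T[:3,3],d
def atz(name,u,v,z,cal=None):
    o,d=ray(name,u,v,cal); return o+d*(z-o[2])/d[2]
def proj(name,p,cal=None):
    c=cal or env.get_calibration(name); f=200/np.tan(np.radians(c['fovy'])/2)
    T=np.array(c['cam_to_world']); q=T[:3,:3].T@(np.array(p)-T[:3,3]); return np.array([c['cx']+f*q[0]/q[2],c['cy']+f*q[1]/q[2]])
def crop(im,x0,y0,x1,y1,s,fn):
    cv2.imwrite('pics/'+fn,cv2.resize(im[y0:y1,x0:x1,::-1],None,fx=s,fy=s,interpolation=cv2.INTER_CUBIC))
E
python3 - <<'E'
from h import *
snap('scene','s0.png');snap('top','t0.png')
o=env.get_obs()
print(o,env.grip_point_offset)
for n in('scene','top','wrist'):print(n,env.get_calibration(n))
E
```

```text
pics
{'t': 0.1, 'qpos': array([ 6.00811896e+01,  7.51127438e+00,  8.53240481e+01, -9.85407054e-04,
        8.72626342e+01, -4.89272763e+00]), 'qvel': array([ 0.04781394, -0.10744662, -0.11716139,  0.01175405, -0.00660041,
       -0.04729775]), 'effort': array([ 1.13853137e-03, -5.61340463e+01, -4.93094945e+01,  7.70147564e-02,
        2.91039952e-02, -8.91208430e-06]), 'tool_pos': array([0.2535353 , 0.54321568, 0.21767755]), 'orientation': array([-89.99262583,   0.09768374,  64.97397146]), 'ft_force': array([-0.04395183,  0.43166314,  0.0989269 ]), 'wrist_torque': array([-0.03887818,  0.00730741, -0.00444778]), 'opening': 0.09272785318685721} 0.0188
scene {'fovy': 56.58055095871814, 'cx': 315.91988505086545, 'cy': 197.37868647295383, 'cam_to_world': array([[-0.7457525 ,  0.49142552, -0.44983794,  1.03856009],
       [ 0.66605161,  0.53462811, -0.52014233,  0.56747262],
       [-0.01511521, -0.68751273, -0.726015  ,  0.87995582],
       [ 0.        ,  0.        ,  0.        ,  1.        ]])}
top {'fovy': 49.5877936174068, 'cx': 319.5183766341777, 'cy': 195.248729873525, 'cam_to_world': array([[-0.00742988, -0.99139859,  0.13066612,  0.35008822],
       [-0.99995694,  0.00663942, -0.00648409, -0.01510102],
       [ 0.00556077, -0.13070867, -0.99140523,  1.34076079],
       [ 0.        ,  0.        ,  0.        ,  1.        ]])}
wrist {'fovy': 60.46037065890331, 'cx': 320.2662094604398, 'cy': 204.78876921491886, 'cam_to_world': array([[ 0.42244684,  0.86506256,  0.27056503,  0.17847721],
       [ 0.90638693, -0.4027948 , -0.12735418,  0.57992866],
       [-0.00118714,  0.29903698, -0.95424078,  0.38270902],
       [ 0.        ,  0.        ,  0.        ,  1.        ]])}
```

View pics/s0.png

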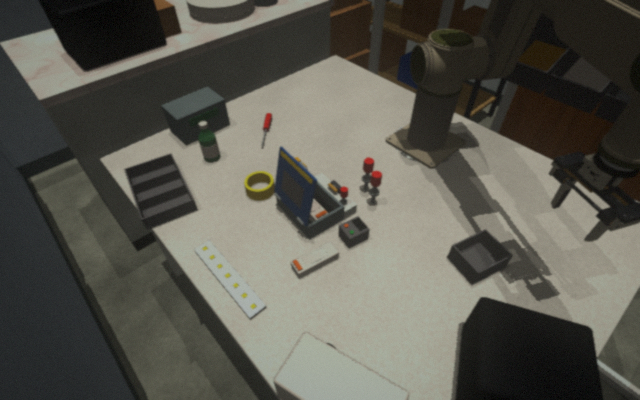

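View pics/t0.png

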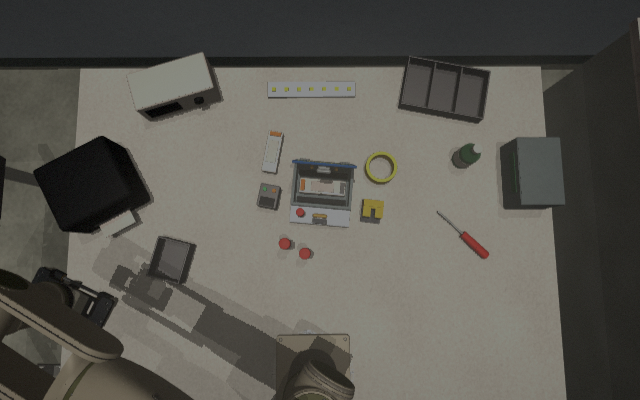

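The top picture shows the nest at about (322,190), its pin at (300,212) on the ledge, two look-alike pins at (285,243) and (305,253), and the yellow stand at (373,209).

Run:
```python
import cv2
from h import crop
im=cv2.imread('pics/t0.png')[:,:,::-1]
crop(im,260,140,400,270,5.7,'t0c.png')
im=cv2.imread('pics/s0.png')[:,:,::-1]
crop(im,240,130,400,250,5,'s0c.png')
```

```text
(no output)
```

View pics/t0c.png

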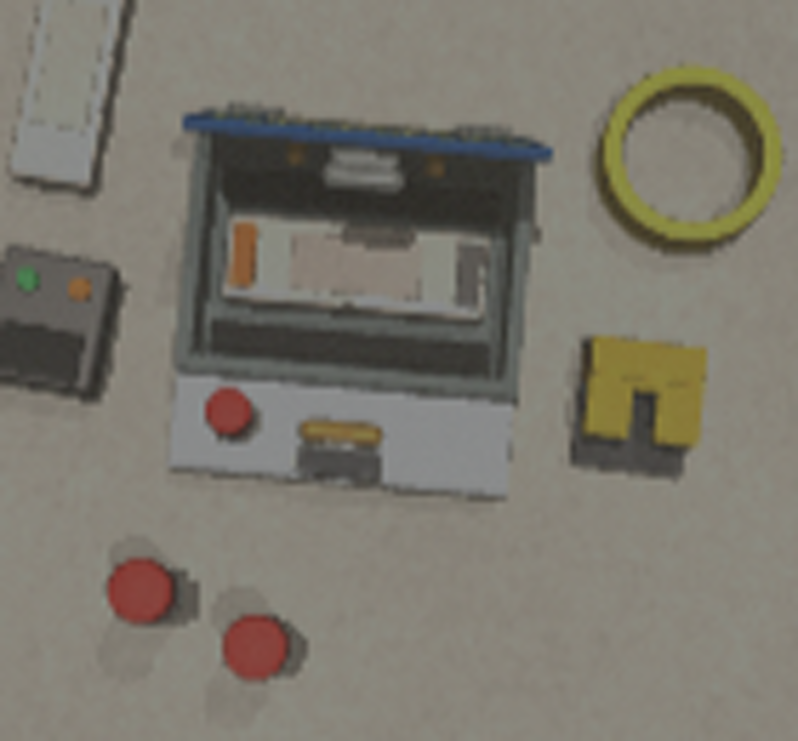

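View pics/s0c.png

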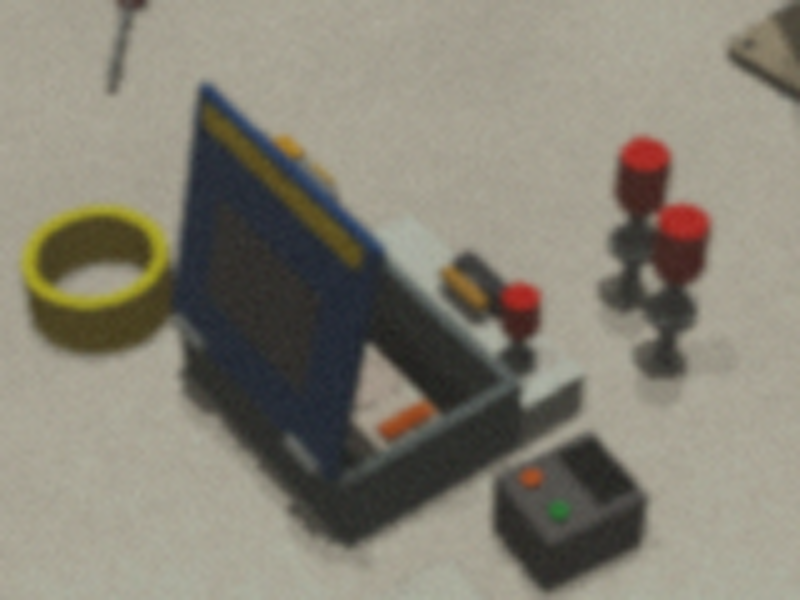

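Run:
```python
from h import *
P=lambda x,y,z:atz('top',260+(x+.5)/5.7-.5,140+(y+.5)/5.7-.5,z)
S=lambda x,y,z:atz('scene',240+(x+.5)/5-.5,130+(y+.5)/5-.5,z)
fl=P(170,468,.036);fr=P(505,497,.036);print('ledge front',fl,fr,np.linalg.norm(fl-fr))
a=P(180,370,.06);b=P(517,397,.06);print('tub front',a,b,np.linalg.norm(a-b))
y=(a-b)/np.linalg.norm(a-b);yaw=np.degrees(np.arctan2(-y[0],y[1]));print('yaw',yaw, 'ledge yaw',np.degrees(np.arctan2(-(fl-fr)[0],(fl-fr)[1])))
def frame(yaw):
    c,s=np.cos(np.radians(yaw)),np.sin(np.radians(yaw));return np.array([[c,-s,0],[s,c,0],[0,0,1]])
Rz=frame(yaw)
o1=(a+b)/2-Rz@[-.065,0,.06];o2=(fl+fr)/2-Rz@[-.115,0,.036];print(o1,o2)
o=(o1+o2)/2;print('bore',o+Rz@[-.088,.058,.036])
print('knob top',P(229,411,.095),'scene knob top',S(520,296,.095))
q=[P(593,338,.058),P(706,347,.058),P(585,437,.058),P(697,446,.058)]
for k in q:print(k)
print('dims',np.linalg.norm(q[0]-q[1]),np.linalg.norm(q[2]-q[3]),np.linalg.norm(q[0]-q[2]))
print('notch',P(643,440,.058),P(646,392,.058))
print('lookalikes',P(140,590,.13),P(255,647,.13), S(645,152,.13),S(684,220,.13))
print('lid top', P(185,122,.225),P(550,153,.225))
for k in ((593,338),(706,347)): pass
```

```text
ledge front [0.44226472 0.06770966 0.036     ] [ 0.42568565 -0.1092609   0.036     ] 0.17774544083650018
tub front [0.49170225 0.06105509 0.06      ] [ 0.47634287 -0.11462675  0.06      ] 0.17635197211335704
yaw -4.996507208031097 ledge yaw -5.351998520650181
[ 5.48775561e-01 -3.24470035e-02  5.55111512e-17] [ 5.48538187e-01 -3.07915462e-02  3.46944695e-17]
bore [0.46604278 0.03382469 0.036     ]
knob top [0.46677511 0.03414114 0.095     ] scene knob top [0.46829186 0.03457728 0.095     ]
[ 0.50731489 -0.15514159  0.058     ]
[ 0.50216539 -0.21427609  0.058     ]
[ 0.45535705 -0.14989031  0.058     ]
[ 0.45024993 -0.2081925   0.058     ]
dims 0.05935828882977768 0.058525447093421175 0.05222253558676882
notch [ 0.45357922 -0.18010609  0.058     ] [ 0.47870014 -0.18226311  0.058     ]
lookalikes [0.37621003 0.07626538 0.13      ] [0.34824806 0.02028876 0.13      ] [0.35006307 0.02179691 0.13      ] [0.37824736 0.07886681 0.13      ]
lid top [0.58835832 0.04907082 0.225     ] [ 0.572765   -0.11888681  0.225     ]
```

The measurements agree with each other: nest yaw is about -5.1°, both cameras put the bore at (0.4665, 0.034), and the stand's yaw is also -5°. I'm going above the pin with the jaws along the ledge.

```bash
cat >> h.py <<'E'
def go(p,yaw=85.,rp=(-90,0)):
    o=env.get_obs(); Rt=R.from_euler('xyz',o['orientation'],degrees=True)
    d=Rt.inv().apply(np.array(p)-o['tool_pos'])*100
    G=R.from_euler('xyz',[rp[0],rp[1],yaw],degrees=True)
    w=np.degrees((Rt.inv()*G).as_rotvec())
    print('t',round(o['t'],2),'tcp',o['tool_pos'].round(4),o['orientation'].round(2),'F',o['ft_force'].round(1),'open',round(o['opening'],4))
    print('delta cm',d.round(2),'rot',w.round(2),'len',np.linalg.norm(d).round(2))
E
python3 - <<'E'
from h import *
go([.4665,.034,.17],85)
E
```

```text
t 0.1 tcp [0.2535 0.5432 0.2177] [-89.99   0.1   64.97] F [-0.   0.4  0.1] open 0.0927
delta cm [-37.12   4.83 -40.84] rot [-2.000e-02 -2.003e+01 -1.000e-01] len 55.4
```

>>> {"op": "step_arm", "data": {"deltas": [[-3.1,0,-3.4,0,0,0,0.2],[-3.1,0,-3.4,0,0,0,0.2],[-3.1,0,-3.4,0,0,0,0.2],[-3.1,0,-3.4,0,0,0,0.2],[-3.1,0,-3.4,0,0,0,0.2]]}}

```text
t: 0.6
tool_pos: [0.3407, 0.3273, 0.2133]
orientation: [-89.8, 0.4, 65.5]
ft_force: [0.9, 0.3, 0.4]
opening: 0.0579
```

>>> {"op": "step_arm", "data": {"deltas": [[-3.1,0,-3.4,0,0,0,0.2],[-3.1,0,-3.4,0,0,0,0.2],[-3.1,0,-3.4,0,0,0,0.2],[-3.1,0,-3.4,0,0,0,0.2],[-3.1,0,-3.4,0,0,0,0.2]]}}

```text
t: 1.1
tool_pos: [0.4316, 0.1066, 0.2126]
orientation: [-89.8, 0.5, 65.6]
ft_force: [1.2, 0.9, -0.1]
opening: 0.0559
```

Run:
```python
from h import *
go([.4665,.034,.17],85)
```

```text
t 1.1 tcp [0.4316 0.1066 0.2126] [-89.81   0.47  65.58] F [ 1.2  0.9 -0.1] open 0.0559
delta cm [-5.13  4.28 -6.19] rot [ -0.27 -19.42  -0.43] len 9.11
```

>>> {"op": "step_arm", "data": {"deltas": [[-1.7,0.3,-2.0,0,-6.6,0,0.2],[-1.9,0.3,-1.8,0,-6.6,0,0.2],[-2.1,0.3,-1.6,0,-6.6,0,0.2],[0,0,0,0,0,0,0.2]]}}

```text
t: 1.5
tool_pos: [0.467, 0.0266, 0.2024]
orientation: [-89.6, 0.5, 85.8]
ft_force: [-0.4, 1.0, -0.3]
opening: 0.0561
```

Run:
```python
from h import *
go([.4665,.034,.17],85)
im=snap('wrist','w1.png')
for p in ([.4665,.034,.095],[.4737,-.1818,.058]):print(proj('wrist',p))
```

```text
t 1.5 tcp [0.467  0.0266 0.2024] [-89.6    0.47  85.76] F [-0.4  1.  -0.3] open 0.0561
delta cm [0.76 3.23 0.08] rot [-0.4   0.76 -0.47] len 3.32
[327.19229096 202.42406301]
[102.47876915 214.74319756]
```

View pics/w1.png

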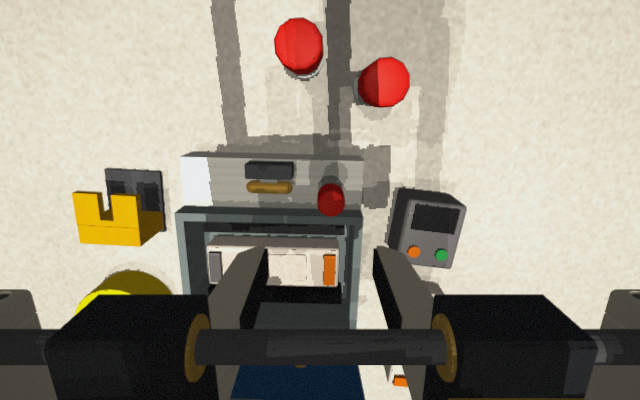

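Run:
```python
import cv2
from h import crop
im=cv2.imread('pics/w1.png')[:,:,::-1]
crop(im,60,140,220,250,5,'w1a.png')
crop(im,270,140,400,240,6,'w1b.png')
```

```text
(no output)
```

View pics/w1a.png

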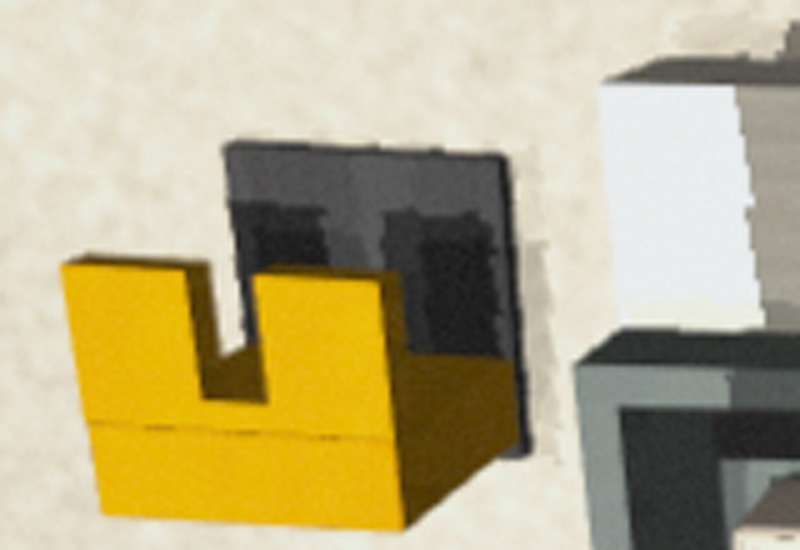

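View pics/w1b.png

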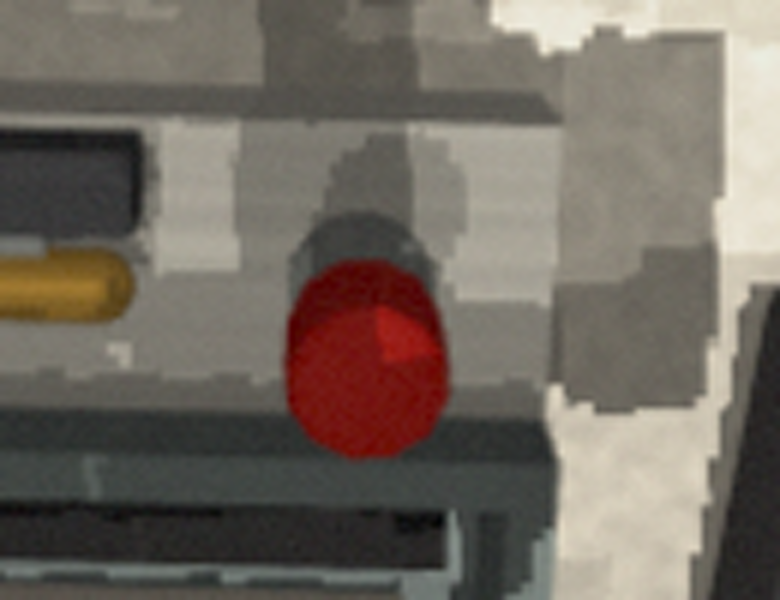

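Run:
```python
from h import *
print('knob',atz('wrist',331.2,203.4,.095))
Q=lambda x,y:atz('wrist',60+(x+.5)/5-.5,140+(y+.5)/5-.5,.058)
for n in [(188,265),(255,272),(203,400),(268,402),(63,265),(383,280),(103,515),(404,530)]:print(n,Q(*n).round(4))
W=lambda x,y,z:atz('wrist',270+(x+.5)/6-.5,140+(y+.5)/6-.5,z)
print('ledge corner',W(558,122,.036),'tub corner',W(555,460,.06))
```

```text
knob [0.46759303 0.03725945 0.095     ]
(188, 265) [ 0.4518 -0.181   0.058 ]
(255, 272) [ 0.454  -0.1687  0.058 ]
(203, 400) [ 0.4784 -0.1853  0.058 ]
(268, 402) [ 0.4797 -0.1729  0.058 ]
(63, 265) [ 0.45   -0.2045  0.058 ]
(383, 280) [ 0.4574 -0.145   0.058 ]
(103, 515) [ 0.5005 -0.2113  0.058 ]
(404, 530) [ 0.508  -0.1528  0.058 ]
ledge corner [0.44366117 0.07082743 0.036     ] tub corner [0.49304085 0.06566771 0.06      ]
```

Run:
```python
from h import *
go([.467,.0358,.062],85)
```

```text
t 1.55 tcp [0.4666 0.0278 0.2025] [-89.57   0.42  85.55] F [-0.1  0.  -0.4] open 0.0556
delta cm [ 0.91 14.04 -0.09] rot [-0.42  0.54 -0.43] len 14.07
```

>>> {"op": "step_arm", "data": {"deltas": [[0.9,2,-0.1,-0.4,0.5,-0.4,0.2],[0,3,0,0,0,0,0.2],[0,3,0,0,0,0,0.2],[0,2,0,0,0,0,0.2],[0,0,0,0,0,0,0.2]]}}

```text
t: 2.05
tool_pos: [0.4672, 0.0408, 0.1002]
orientation: [-90.0, -0.1, 84.5]
ft_force: [-0.4, 0.1, 0.4]
opening: 0.056
```

Run:
```python
from h import *
go([.467,.0358,.062],85)
im=snap('wrist','w2.png')
print(proj('wrist',[.467,.0358,.095]))
go([.467,.0358,.062],85)
```

```text
t 2.05 tcp [0.4672 0.0408 0.1002] [-90.05  -0.11  84.45] F [-0.4  0.1  0.4] open 0.056
delta cm [-0.5   3.82 -0.03] rot [ 0.05 -0.55  0.11] len 3.85
[308.817799   254.78171377]
t 2.1 tcp [0.468  0.0408 0.1017] [-90.14  -0.12  84.47] F [-0.6 -0.3  0.3] open 0.0557
delta cm [-0.51  3.97  0.06] rot [ 0.14 -0.53  0.12] len 4.0
```

View pics/w2.png

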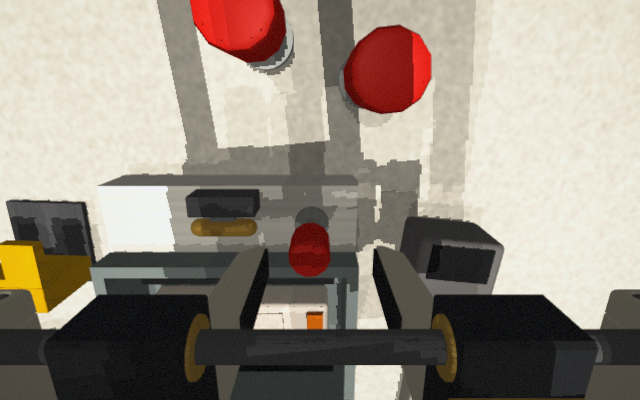

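>>> {"op": "step_arm", "data": {"deltas": [[-0.5,0.5,0,0,-0.5,0,0.2],[0,1.2,0,0,0,0,0.2],[0,1.2,0,0,0,0,0.2],[0,0.8,0,0,0,0,0.2],[0,0,0,0,0,0,0.2]]}}

```text
t: 2.6
tool_pos: [0.4704, 0.0363, 0.0661]
orientation: [-90.5, -0.2, 85.0]
ft_force: [-0.7, 0.6, -0.2]
opening: 0.0562
```

Run:
```python
from h import *
go([.467,.036,.062],85)
```

```text
t 2.6 tcp [0.4704 0.0363 0.0661] [-90.52  -0.15  84.96] F [-0.7  0.6 -0.2] open 0.0562
delta cm [-0.06  0.41  0.34] rot [ 0.52 -0.04  0.15] len 0.54
```

>>> {"op": "step_arm", "data": {"deltas": [[-0.05,0.4,0.35,0.5,0,0.15,0.2],[0,0,0,0,0,0,0.2]]}}

```text
t: 2.8
tool_pos: [0.4666, 0.0361, 0.0617]
orientation: [-90.0, 0.0, 84.9]
ft_force: [0.9, -0.1, -0.0]
opening: 0.0556
```

>>> {"op": "step_arm", "data": {"deltas": [[0,0,0,0,0,0,-0.3],[0,0,0,0,0,0,-0.45],[0,0,0,0,0,0,-0.55],[0,0,0,0,0,0,-0.65],[0,0,0,0,0,0,-0.8]], "grip_force": 15}}

```text
t: 3.3
tool_pos: [0.4675, 0.0358, 0.0629]
orientation: [-90.1, 0.0, 84.9]
ft_force: [-0.7, -1.5, -0.2]
opening: 0.0232
```

Run:
```python
from h import *
go([.467,.036,.062],85)
snap('wrist','w3.png')
go([.467,.036,.062],85)
```

```text
t 3.3 tcp [0.4675 0.0358 0.0629] [-9.006e+01  3.000e-02  8.494e+01] F [-0.7 -1.5 -0.2] open 0.0232
delta cm [0.01 0.09 0.05] rot [ 0.06 -0.06 -0.03] len 0.1
t 3.35 tcp [0.4675 0.0358 0.0628] [-9.006e+01  3.000e-02  8.494e+01] F [ 0.  -1.4  1.8] open 0.024
delta cm [0.02 0.08 0.05] rot [ 0.06 -0.06 -0.03] len 0.1
```

View pics/w3.png

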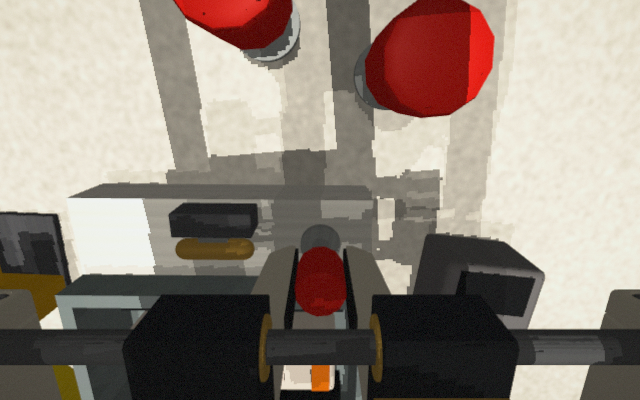

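>>> {"op": "step_arm", "data": {"deltas": [[0,0,0,0,0,0,-0.8],[0,-0.7,0,0,0,0,-0.8],[0,-1,0,0,0,0,-0.8],[0,-1,0,0,0,0,-0.8],[0,-1,0,0,0,0,-0.8]], "grip_force": 35}}

```text
t: 3.85
tool_pos: [0.4666, 0.0357, 0.1014]
orientation: [-89.9, 0.0, 84.9]
ft_force: [0.4, 0.1, -0.6]
opening: 0.0233
```

Run:
```python
from h import *
go([.4675,.0358,.145],85)
```

```text
t 3.85 tcp [0.4666 0.0357 0.1014] [-8.995e+01  5.000e-02  8.493e+01] F [ 0.4  0.1 -0.6] open 0.0233
delta cm [ 0.01 -4.36 -0.08] rot [-0.05 -0.07 -0.05] len 4.36
```

>>> {"op": "step_arm", "data": {"deltas": [[0,-1.5,0,0,0,0,-0.8],[0,-1.5,0,0,0,0,-0.8],[0,-1.5,0,0,0,0,-0.8],[-1.5,0,0.3,0,0,0,-0.8],[-3,0,0.3,0,0,0,-0.8]]}}

```text
t: 4.35
tool_pos: [0.4586, -0.0061, 0.1555]
orientation: [-90.3, -0.1, 85.2]
ft_force: [0.2, -0.7, 0.0]
opening: 0.0238
```

Run:
```python
from h import *
go([.4364,-.1767,.145],85)
```

```text
t 4.35 tcp [ 0.4586 -0.0061  0.1555] [-90.31  -0.13  85.18] F [ 0.2 -0.7  0. ] open 0.0238
delta cm [-17.19   1.01   0.78] rot [0.31 0.18 0.13] len 17.24
```

>>> {"op": "step_arm", "data": {"deltas": [[-3.2,0,0.15,0.2,0.2,0,-0.8],[-3.2,0,0.15,0,0,0,-0.8],[-3.2,0,0.15,0,0,0,-0.8],[-3.2,0,0.15,0,0,0,-0.8],[-3.2,0,0.15,0,0,0,-0.8]]}}

```text
t: 4.85
tool_pos: [0.4377, -0.1689, 0.1618]
orientation: [-90.5, -0.2, 85.2]
ft_force: [0.4, -0.9, -0.7]
opening: 0.0235
```

>>> {"op": "step_arm", "data": {"deltas": [[-0.8,0,0,0,0,0,-0.8],[0,0,0,0,0,0,-0.8]]}}

```text
t: 5.05
tool_pos: [0.4367, -0.1802, 0.1637]
orientation: [-90.6, -0.1, 85.0]
ft_force: [0.1, 1.5, -1.9]
opening: 0.0232
```

Run:
```python
from h import *
snap('wrist','w4.png');snap('top','t4.png')
go([.4364,-.1767,.088],85)
im=cv2.imread('pics/t4.png')[:,:,::-1]
crop(im,330,170,430,250,7,'t4c.png')
```

```text
t 5.15 tcp [ 0.4369 -0.1789  0.1634] [-90.59  -0.12  85.06] F [ 0.4  0.6 -0.4] open 0.0237
delta cm [0.2  7.54 0.15] rot [0.59 0.06 0.12] len 7.55
```

View pics/w4.png

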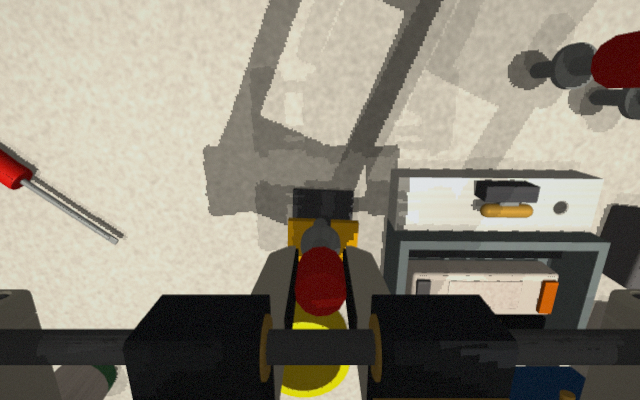

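View pics/t4c.png

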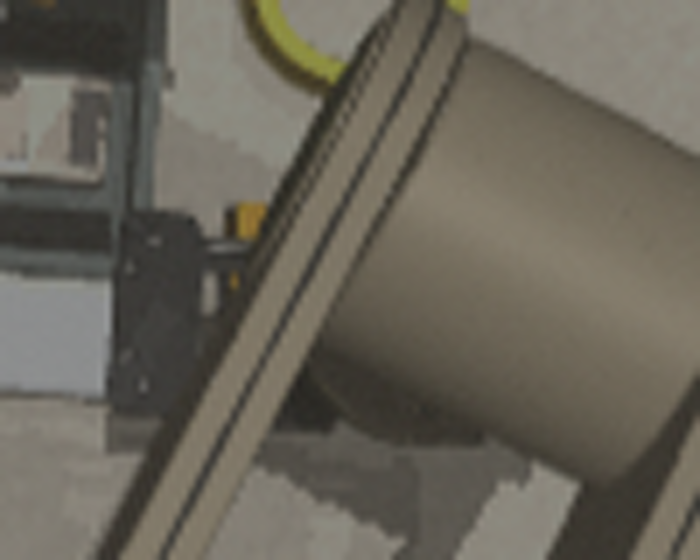

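>>> {"op": "step_arm", "data": {"deltas": [[0.2,1.5,0.15,0.6,0,0.1,-0.8],[0,2.0,0,0,0,0,-0.8],[0,2.0,0,0,0,0,-0.8],[0,1.2,0,0,0,0,-0.8],[0,0,0,0,0,0,-0.8]]}}

```text
t: 5.65
tool_pos: [0.436, -0.1703, 0.0914]
orientation: [-89.8, -0.1, 85.5]
ft_force: [-0.6, 0.7, -0.4]
opening: 0.0232
```

Run:
```python
from h import *
snap('wrist','w5.png')
go([.4364,-.1767,.088],85)
im=cv2.imread('pics/w5.png')[:,:,::-1]
crop(im,230,150,410,310,4.4,'w5c.png')
```

```text
t 5.7 tcp [ 0.4364 -0.1704  0.0922] [-89.87  -0.1   85.45] F [ 1.   0.7 -0.4] open 0.0234
delta cm [-0.63  0.42 -0.05] rot [-0.13  0.45  0.1 ] len 0.75
```

View pics/w5c.png

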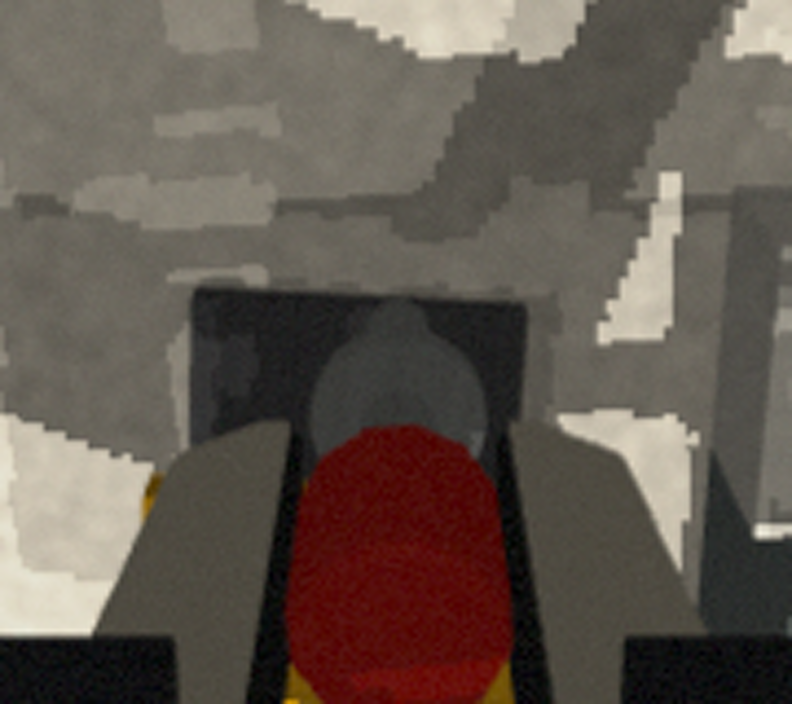

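>>> {"op": "step_arm", "data": {"deltas": [[-0.65,0.4,0,0,0.4,0,-0.8],[0,0,0,0,0,0,-0.8],[0,0,0,0,0,0,-0.8]]}}

```text
t: 6.0
tool_pos: [0.4371, -0.1775, 0.0897]
orientation: [-90.0, -0.0, 85.1]
ft_force: [-0.1, -0.1, -1.1]
opening: 0.0236
```

Run:
```python
from h import *
go([.4364,-.1767,.088],85)
snap('scene','s5.png')
im=cv2.imread('pics/s5.png')[:,:,::-1]
crop(im,250,120,390,220,5.7,'s5c.png')
```

```text
t 6.0 tcp [ 0.4371 -0.1775  0.0897] [-9.000e+01 -3.000e-02  8.507e+01] F [-0.1 -0.1 -1.1] open 0.0236
delta cm [0.08 0.17 0.08] rot [0.   0.07 0.03] len 0.2
```

View pics/s5c.png

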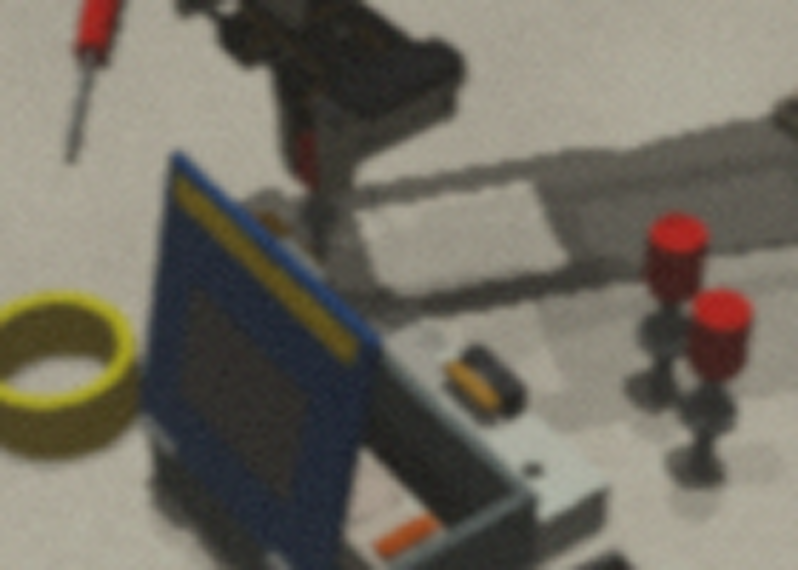

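>>> {"op": "step_arm", "data": {"deltas": [[0.08,0.15,-0.5,0,0,0,-0.8],[0,0,-0.7,0,0,0,-0.8],[0,0,-0.5,0,0,0,-0.8],[0,0,-0.2,0,0,0,-0.8],[0,0,0,0,0,0,-0.8]]}}

```text
t: 6.55
tool_pos: [0.4592, -0.1793, 0.0897]
orientation: [-90.2, 0.0, 85.0]
ft_force: [0.1, -0.6, -1.1]
opening: 0.0232
```

Run:
```python
from h import *
go([.4743,-.180,.0865],85)
```

```text
t 6.55 tcp [ 0.4592 -0.1793  0.0897] [-9.017e+01  3.000e-02  8.504e+01] F [ 0.1 -0.6 -1.1] open 0.0232
delta cm [ 0.06  0.32 -1.51] rot [ 0.17  0.04 -0.03] len 1.55
```

>>> {"op": "step_arm", "data": {"deltas": [[0.06,0.15,-0.4,0.15,0,0,-0.8],[0,0,-0.4,0,0,0,-0.8],[0,0,-0.3,0,0,0,-0.8],[0,0,0,0,0,0,-0.8]]}}

```text
t: 6.95
tool_pos: [0.4709, -0.1796, 0.0878]
orientation: [-90.0, 0.0, 85.0]
ft_force: [0.7, -0.6, -1.2]
opening: 0.0236
```

Run:
```python
from h import *
go([.4743,-.180,.0865],85)
snap('wrist','w6.png')
im=cv2.imread('pics/w6.png')[:,:,::-1]
crop(im,230,150,410,310,4.4,'w6c.png')
```

```text
t 6.95 tcp [ 0.4709 -0.1796  0.0878] [-8.997e+01  3.000e-02  8.505e+01] F [ 0.7 -0.6 -1.2] open 0.0236
delta cm [-0.01  0.13 -0.34] rot [-0.03  0.05 -0.03] len 0.36
```

View pics/w6c.png

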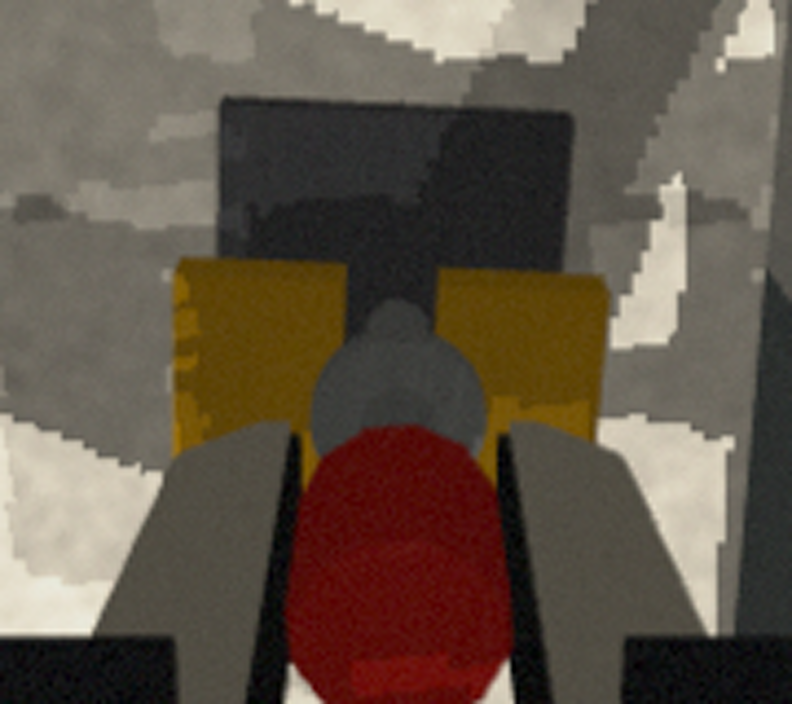

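>>> {"op": "step_arm", "data": {"deltas": [[-0.07,0,-0.1,0,0,0,-0.8],[0,0,-0.15,0,0,0,-0.8],[0,0,-0.1,0,0,0,-0.8],[0,0,0,0,0,0,-0.8]]}}

```text
t: 7.4
tool_pos: [0.4743, -0.1806, 0.0878]
orientation: [-90.0, 0.0, 85.0]
ft_force: [0.0, 0.6, -1.0]
opening: 0.0235
```

Run:
```python
from h import *
go([.4743,-.180,.0845],85)
```

```text
t 7.4 tcp [ 0.4743 -0.1806  0.0878] [-8.996e+01  2.000e-02  8.504e+01] F [ 0.   0.6 -1. ] open 0.0235
delta cm [0.06 0.33 0.  ] rot [-0.04  0.04 -0.02] len 0.33
```

>>> {"op": "step_arm", "data": {"deltas": [[0,0,-0.1,0,0,0,-0.8],[0,0,-0.05,0,0,0,-0.8]]}}

```text
t: 7.6
tool_pos: [0.4753, -0.1806, 0.0876]
orientation: [-89.9, 0.0, 85.0]
ft_force: [-3.4, -0.2, 0.4]
opening: 0.0236
```

>>> {"op": "step_arm", "data": {"deltas": [[0,0,-0.1,0,0,0,-0.8],[0,0,0,0,0,0,-0.8]]}}

```text
t: 7.8
tool_pos: [0.4753, -0.1806, 0.0873]
orientation: [-89.8, -0.0, 85.0]
ft_force: [-1.7, -0.1, 0.4]
opening: 0.0235
```

>>> {"op": "step_arm", "data": {"deltas": [[0,0.1,0.05,-0.2,0,0,-0.8],[0,0.1,0,0,0,0,-0.8],[0,0,0,0,0,0,-0.8]]}}

```text
t: 8.1
tool_pos: [0.4751, -0.1805, 0.0851]
orientation: [-90.0, -0.0, 85.0]
ft_force: [-1.5, -1.3, -1.1]
opening: 0.0233
```

>>> {"op": "step_arm", "data": {"deltas": [[0,0.1,0,0,0,0,-0.8],[0,0,0,0,0,0,-0.8]]}}

```text
t: 8.3
tool_pos: [0.4752, -0.1806, 0.0849]
orientation: [-90.0, 0.0, 85.0]
ft_force: [-2.7, -0.2, -1.9]
opening: 0.0232
```

Run:
```python
from h import *
go([.4753,-.1806,.0845],85)
snap('wrist','w7.png')
im=cv2.imread('pics/w7.png')[:,:,::-1]
crop(im,230,150,410,310,4.4,'w7c.png')
```

```text
t 8.3 tcp [ 0.4752 -0.1806  0.0849] [-9.003e+01  1.000e-02  8.504e+01] F [-2.7 -0.2 -1.9] open 0.0232
delta cm [-0.    0.04 -0.01] rot [ 0.03  0.04 -0.01] len 0.04
```

View pics/w7c.png

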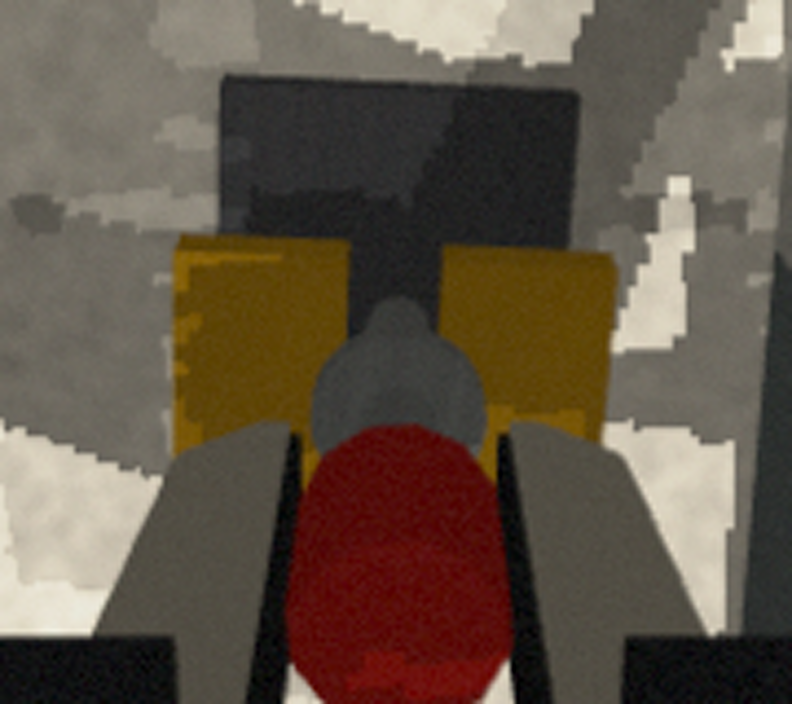

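>>> {"op": "step_arm", "data": {"deltas": [[0,0.1,0,0,0,0,-0.8],[0,0.05,0,0,0,0,-0.8],[0,0,0,0,0,0,-0.8]]}}

```text
t: 8.65
tool_pos: [0.4752, -0.1806, 0.0849]
orientation: [-90.0, 0.0, 85.0]
ft_force: [-2.2, 0.5, -0.8]
opening: 0.0236
```

>>> {"op": "step_arm", "data": {"deltas": [[0,0.1,0,0,0,0,-0.8],[0,0,0,0,0,0,-0.8]]}}

```text
t: 8.85
tool_pos: [0.4753, -0.1806, 0.0849]
orientation: [-90.0, 0.0, 85.0]
ft_force: [-3.8, 0.6, -0.8]
opening: 0.0233
```

>>> {"op": "step_arm", "data": {"deltas": [[0,0.3,0,0,0,0,-0.8],[0,0,0,0,0,0,-0.8]]}}

```text
t: 9.05
tool_pos: [0.4764, -0.1809, 0.0847]
orientation: [-90.1, 0.0, 85.1]
ft_force: [-4.7, 0.8, -3.5]
opening: 0.0231
```

>>> {"op": "step_arm", "data": {"deltas": [[0,0,0,0,0,0,-0.3],[0,0,0,0,0,0,-0.1],[0,0,0,0,0,0,0.0]], "grip_force": 10}}

```text
t: 9.35
tool_pos: [0.4779, -0.1813, 0.085]
orientation: [-90.4, 0.1, 85.1]
ft_force: [-0.2, -0.3, -0.6]
opening: 0.0427
```

Run:
```python
from h import *
go([.4753,-.1806,.0845],85)
snap('wrist','w8.png')
im=cv2.imread('pics/w8.png')[:,:,::-1]
crop(im,210,150,430,320,3.6,'w8c.png')
```

```text
t 9.35 tcp [ 0.4779 -0.1813  0.085 ] [-9.035e+01  9.000e-02  8.505e+01] F [-0.2 -0.3 -0.6] open 0.0427
delta cm [0.05 0.05 0.27] rot [ 0.35  0.05 -0.09] len 0.28
```

View pics/w8c.png

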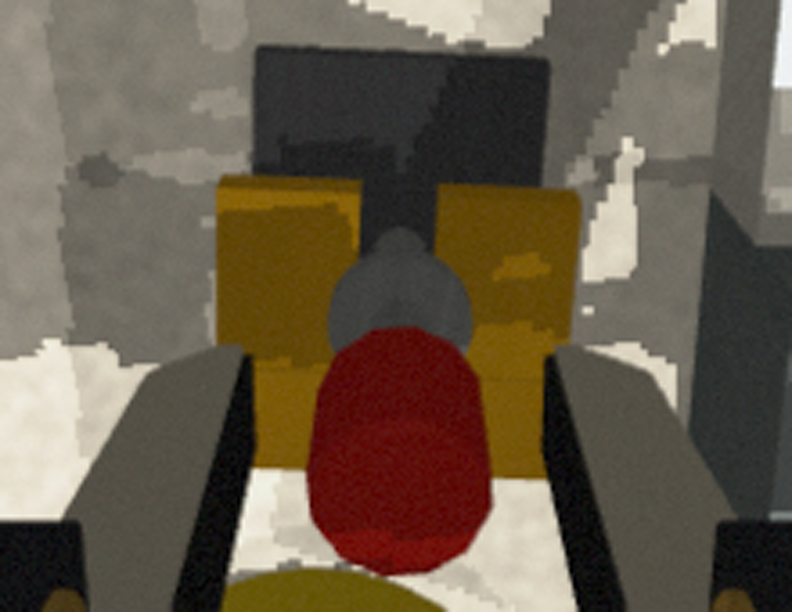

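>>> {"op": "step_arm", "data": {"deltas": [[0,-1,0,0,0,0,0],[0,-1.5,0,0,0,0,0],[0,-2,0,0,0,0,0],[0,-4,0,0,0,0,0],[0,-4,0,0,0,0,0]]}}

```text
t: 9.9
tool_pos: [0.4737, -0.1793, 0.2111]
orientation: [-89.8, -0.1, 85.0]
ft_force: [0.9, -0.7, 0.1]
opening: 0.0467
```

>>> {"op": "step_arm", "data": {"deltas": [[0,-4,0,0,0,0,-1],[0,-2,0,0,0,0,-1],[0,0,0,0,0,0,-1]]}}

```text
t: 10.2
tool_pos: [0.4763, -0.1807, 0.2851]
orientation: [-90.6, 0.2, 85.1]
ft_force: [-0.2, 0.1, -0.9]
opening: 0.0273
```

Run:
```python
from h import *
a=snap('wrist','w9.png');snap('top','t9.png');snap('scene','s9.png')
go([.66,-.037,.285],85)
crop(a,200,100,440,260,3.3,'w9c.png')
im=cv2.imread('pics/s9.png')[:,:,::-1]
crop(im,240,110,400,230,5,'s9c.png')
print('seat proj',proj('wrist',[.4753,-.1806,.058]),'knobtop',proj('wrist',[.4753,-.1806,.117]))
```

```text
t 10.35 tcp [ 0.4746 -0.1798  0.2794] [-90.18   0.    85.05] F [-0.2 -0.7 -0.2] open 0.0145
delta cm [ 15.83  -0.51 -17.24] rot [ 0.18  0.05 -0.  ] len 23.41
seat proj [318.52201948 173.23682179] knobtop [318.24212556 186.11786283]
```

View pics/w9c.png

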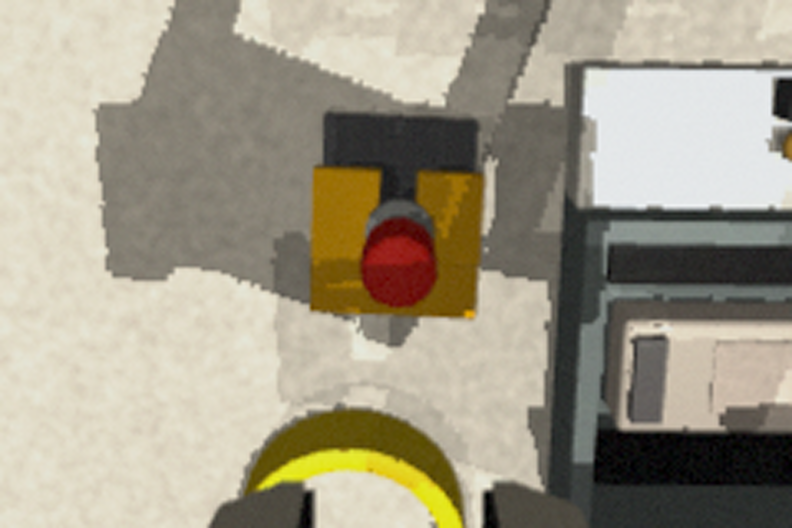

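View pics/s9c.png

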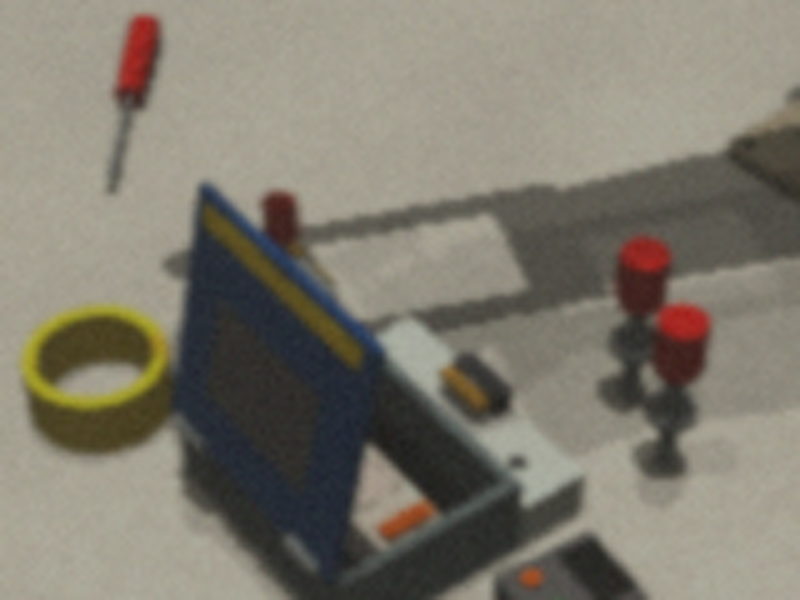

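View pics/t9.png

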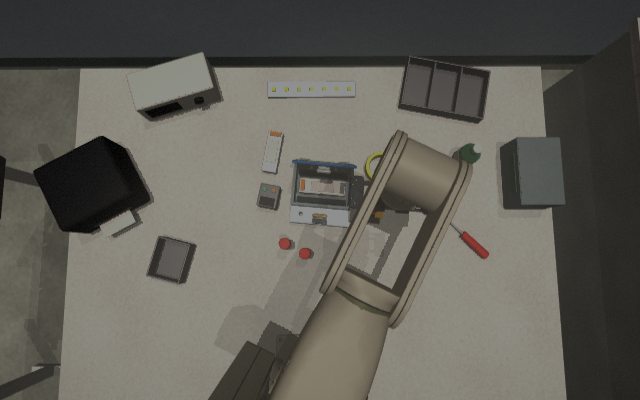

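Run:
```python
from h import *
yaw=np.radians(-5.1);c,s=np.cos(yaw),np.sin(yaw);Rz=np.array([[c,-s,0],[s,c,0],[0,0,1]]);O=np.array([.5488,-.0312,0])
def inplane(name,u,v,y):
    o,d=ray(name,u,v);o=Rz.T@(o-O);d=Rz.T@d;return (o+d*(y-o[1])/d[1])*1000
S=lambda x,y:(240+(x+.5)/5-.5,110+(y+.5)/5-.5)
for (x,y,yy) in((203,186,-.086),(384,350,.086)):
    p=inplane('scene',*S(x,y),yy);print(p, np.degrees(np.arctan2(p[2]-60,65-p[0])),np.hypot(p[2]-60,p[0]-65))
P=lambda x,y:(260+(x+.5)/5.7-.5,140+(y+.5)/5.7-.5)
for (x,y,yy) in((185,118,.086),(552,152,-.086)):
    for th in (1.2,1.3,1.37,1.45,1.57):
        w=O+Rz@np.array([.065-.165*np.cos(th)+.008*np.sin(th),yy,.06+.165*np.sin(th)+.008*np.cos(th)]);print(th,proj('top',w).round(1),np.round(P(x,y),1), 'scene',proj('scene',w).round(1))
print(S(384,350),S(203,186))
```

```text
[ 32.00527215 -86.         219.9291853 ] 78.34295213565045 163.2972638386625
[ 33.0957244   86.         223.58741123] 78.96419489374837 166.66950505676556
1.2 [290.6 168.8] [292.  160.3] scene [322.8 178.2]
1.3 [291.  162.6] [292.  160.3] scene [317.8 179.5]
1.37 [291.4 158.2] [292.  160.3] scene [314.2 180.8]
1.45 [291.8 153.2] [292.  160.3] scene [310.1 182.6]
1.57 [292.5 145.9] [292.  160.3] scene [303.7 185.9]
1.2 [355.6 174.1] [356.4 166.3] scene [286.  145.1]
1.3 [356.2 167.9] [356.4 166.3] scene [281.2 146. ]
1.37 [356.5 163.5] [356.4 166.3] scene [277.7 147. ]
1.45 [356.9 158.5] [356.4 166.3] scene [273.7 148.4]
1.57 [357.5 151.1] [356.4 166.3] scene [267.6 151.1]
(316.4, 179.6) (280.2, 146.8)
```

>>> {"op": "step_arm", "data": {"deltas": [[2.6,-0.2,-2.6,0.2,0,0,-1],[3,0,-3,0,0,0,-1],[3,0,-3,0,0,0,-1],[3,0,-3,0,0,0,-1],[3,0,-3,0,0,0,-1]]}}

```text
t: 10.85
tool_pos: [0.6305, -0.046, 0.2689]
orientation: [-89.0, -0.0, 84.5]
ft_force: [0.1, -0.6, 1.0]
opening: 0.0007
```

>>> {"op": "step_arm", "data": {"deltas": [[1.2,0,-1.4,0,0,0,-1],[0,0,0,0,0,0,-1]]}}

```text
t: 11.05
tool_pos: [0.6461, -0.0302, 0.2611]
orientation: [-88.5, -0.1, 84.8]
ft_force: [-0.2, 0.4, 0.0]
opening: 0.0003
```

Run:
```python
from h import *
go([.635,-.039,.20],85)
snap('scene','s10.png')
im=cv2.imread('pics/s10.png')[:,:,::-1]
crop(im,220,70,400,230,4.4,'s10c.png')
```

```text
t 11.05 tcp [ 0.6461 -0.0302  0.2611] [-88.45  -0.13  84.82] F [-0.2  0.4  0. ] open 0.0003
delta cm [-0.99  6.13  0.86] rot [-1.55 -0.18  0.13] len 6.27
```

View pics/s10c.png

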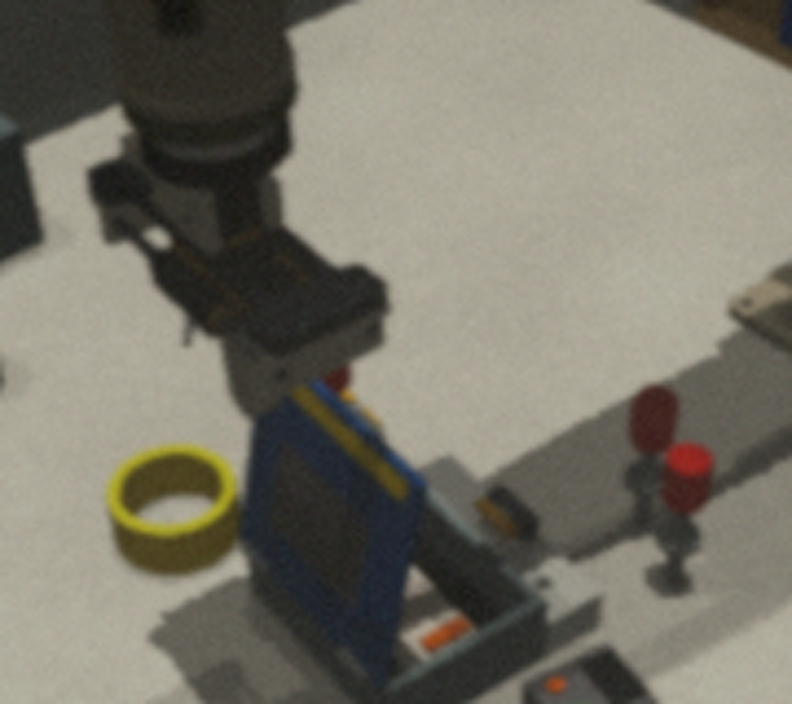

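>>> {"op": "step_arm", "data": {"deltas": [[-0.9,1,0,-1.5,-0.2,0,-1],[0,2,0,0,0,0,-1],[0,2,0,0,0,0,-1],[0,1,0,0,0,0,-1],[0,0,0,0,0,0,-1]]}}

```text
t: 11.6
tool_pos: [0.6374, -0.0442, 0.1938]
orientation: [-89.4, -0.1, 84.8]
ft_force: [-0.5, 0.1, 0.2]
opening: 0.0003
```

Run:
```python
from h import *
go([.635,-.039,.20],85)
a=snap('scene','s11.png'); o=env.get_obs()['tool_pos']
print('tcp in crop',(proj('scene',o)-[220,70])*4.4)
crop(a,220,70,400,230,4.4,'s11c.png')
```

```text
t 11.6 tcp [ 0.6374 -0.0442  0.1938] [-8.943e+01 -5.000e-02  8.481e+01] F [-0.5  0.1  0.2] open 0.0003
delta cm [ 0.5  -0.62  0.29] rot [-0.57 -0.19  0.05] len 0.84
tcp in crop [260.84474349 473.65015647]
```

View pics/s11c.png

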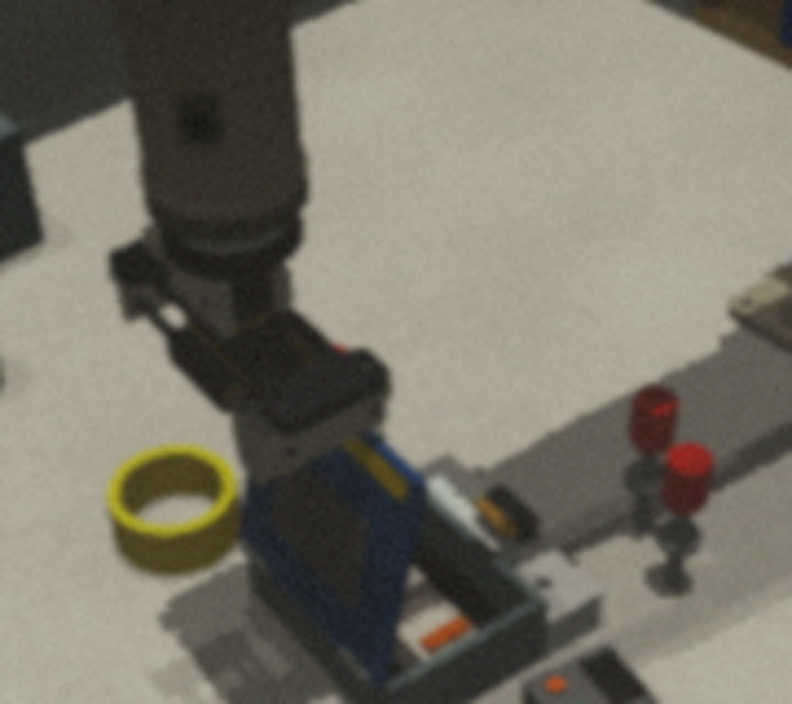

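>>> {"op": "step_arm", "data": {"deltas": [[0.5,-0.3,1.5,-0.5,-0.2,0,-1],[0,0,1.5,0,0,0,-1],[0,0,1.5,0,0,0,-1],[0,0,1.5,0,0,0,-1],[0,0.3,1.5,0,0,0,-1]]}}

```text
t: 12.15
tool_pos: [0.5647, -0.0346, 0.2009]
orientation: [-90.6, 0.0, 84.9]
ft_force: [2.0, 0.4, -0.4]
opening: 0.0007
```

```bash
cat >> h.py <<'E'
_y=np.radians(-5.1);FR=np.array([[np.cos(_y),-np.sin(_y),0],[np.sin(_y),np.cos(_y),0],[0,0,1]]);FO=np.array([.5488,-.0312,0])
def lidgo(th,r=.14):
    off=.008+.0075*np.sin(th)
    return FO+FR@np.array([.065-r*np.cos(th)+off*np.sin(th),0,.06+r*np.sin(th)+off*np.cos(th)])
def fx():
    p=env.get_obs()['tool_pos'];print('in fixture mm',((FR.T@(p-FO))*1000).round(1))
E
python3 - <<'E'
from h import *
fx()
for th in(1.0,.7,.4): go(lidgo(th),85)
E
```

```text
in fixture mm [ 16.1  -2.  200.9]
t 12.15 tcp [ 0.5647 -0.0346  0.2009] [-90.57   0.    84.9 ] F [ 2.   0.4 -0.4] open 0.0007
delta cm [0.2  1.52 1.49] rot [ 0.57 -0.1  -0.  ] len 2.14
t 12.15 tcp [ 0.5647 -0.0346  0.2009] [-90.57   0.    84.9 ] F [ 2.   0.4 -0.4] open 0.0007
delta cm [0.2  4.04 5.03] rot [ 0.57 -0.1  -0.  ] len 6.46
t 12.15 tcp [ 0.5647 -0.0346  0.2009] [-90.57   0.    84.9 ] F [ 2.   0.4 -0.4] open 0.0007
delta cm [0.2  7.56 7.66] rot [ 0.57 -0.1  -0.  ] len 10.76
```

>>> {"op": "step_arm", "data": {"deltas": [[0.2,0.9,1.0,0.5,0,0,-1],[0,1.0,1.2,0,0,0,-1],[0,1.0,1.2,0,0,0,-1],[0,1.0,1.0,0,0,0,-1]]}}

```text
t: 12.55
tool_pos: [0.5228, -0.0295, 0.1667]
orientation: [-90.7, 0.0, 84.8]
ft_force: [1.6, 0.2, 1.6]
opening: 0.0007
```

Run:
```python
from h import *
fx()
for th in(.7,.4,.2): go(lidgo(th),85)
```

```text
in fixture mm [-26.   -0.6 166.7]
t 12.55 tcp [ 0.5228 -0.0295  0.1667] [-9.068e+01  4.000e-02  8.485e+01] F [1.6 0.2 1.6] open 0.0007
delta cm [0.06 0.66 0.78] rot [ 0.68 -0.15 -0.04] len 1.03
t 12.55 tcp [ 0.5228 -0.0295  0.1667] [-9.068e+01  4.000e-02  8.485e+01] F [1.6 0.2 1.6] open 0.0007
delta cm [0.06 4.18 3.41] rot [ 0.68 -0.15 -0.04] len 5.39
t 12.55 tcp [ 0.5228 -0.0295  0.1667] [-9.068e+01  4.000e-02  8.485e+01] F [1.6 0.2 1.6] open 0.0007
delta cm [0.06 6.91 4.51] rot [ 0.68 -0.15 -0.04] len 8.25
```

>>> {"op": "step_arm", "data": {"deltas": [[0,1.0,1.0,0.6,0,0,-1],[0,1.2,1.0,0,0,0,-1],[0,1.2,0.9,0,0,0,-1],[0,1.2,0.7,0,0,0,-1],[0,1.2,0.6,0,0,0,-1]]}}

```text
t: 13.05
tool_pos: [0.4806, -0.0258, 0.108]
orientation: [-90.2, 0.1, 84.8]
ft_force: [0.0, 0.5, -0.0]
opening: 0.0006
```

Run:
```python
from h import *
fx()
for th in(.2,.1,0): go(lidgo(th,.148),85)
a=snap('scene','s12.png')
crop(a,220,90,400,230,4.4,'s12c.png')
```

```text
in fixture mm [-68.4  -0.7 108. ]
t 13.05 tcp [ 0.4806 -0.0258  0.108 ] [-9.024e+01  5.000e-02  8.482e+01] F [ 0.   0.5 -0. ] open 0.0006
delta cm [0.07 0.92 0.98] rot [ 0.24 -0.18 -0.05] len 1.35
t 13.05 tcp [ 0.4806 -0.0258  0.108 ] [-9.024e+01  5.000e-02  8.482e+01] F [ 0.   0.5 -0. ] open 0.0006
delta cm [0.07 2.44 1.31] rot [ 0.24 -0.18 -0.05] len 2.77
t 13.05 tcp [ 0.4806 -0.0258  0.108 ] [-9.024e+01  5.000e-02  8.482e+01] F [ 0.   0.5 -0. ] open 0.0006
delta cm [0.07 3.99 1.48] rot [ 0.24 -0.18 -0.05] len 4.26
```

View pics/s12c.png

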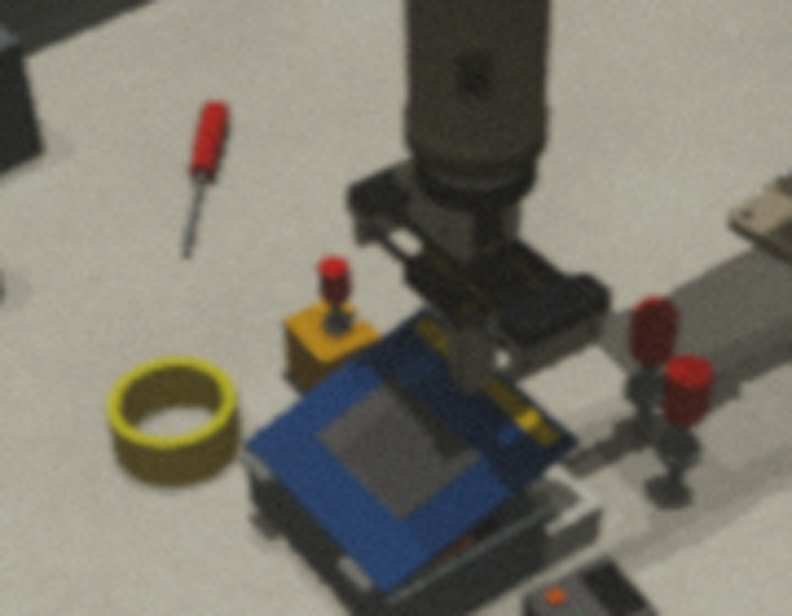

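>>> {"op": "step_arm", "data": {"deltas": [[0,0.8,0.6,0,0,0,-1],[0,1.0,0.4,0,0,0,-1],[0,0.8,0.2,0,0,0,-1],[0,0.5,0,0,0,0,-1]]}}

```text
t: 13.5
tool_pos: [0.4675, -0.0246, 0.0757]
orientation: [-90.2, 0.1, 84.8]
ft_force: [-7.6, 1.7, 11.2]
opening: 0.0004
```

Run:
```python
from h import *
fx()
go(lidgo(0,.148),85)
```

```text
in fixture mm [-81.5  -0.7  75.7]
t 13.5 tcp [ 0.4675 -0.0246  0.0757] [-9.019e+01  5.000e-02  8.483e+01] F [-7.6  1.7 11.2] open 0.0004
delta cm [0.07 0.77 0.15] rot [ 0.19 -0.17 -0.05] len 0.79
```

>>> {"op": "step_arm", "data": {"deltas": [[0,0.6,0,0,0,0,-1],[0,0.6,0,0,0,0,-1],[0,0.6,0,0,0,0,-1]]}}

```text
t: 13.8
tool_pos: [0.4681, -0.0247, 0.0665]
orientation: [-90.1, 0.1, 84.9]
ft_force: [-47.0, 6.2, 92.2]
opening: 0.0007
```

>>> {"op": "step_arm", "data": {"deltas": [[0,-0.5,0,0,0,0,-1],[0,-1,0,0,0,0,-1],[0,-2,0,0,0,0,-1],[0,-4,0,0,0,0,-1],[0,-4,0,0,0,0,-1]]}}

```text
t: 14.3
tool_pos: [0.4643, -0.024, 0.1805]
orientation: [-89.5, 0.0, 84.9]
ft_force: [1.7, -0.1, 0.6]
opening: 0.0008
```

>>> {"op": "step_arm", "data": {"deltas": [[0,-4,2,0,0,0,-1],[2,-3,3,0,0,0,-1],[4,0,2,0,0,0,-1],[4,0,0,0,0,0,-1],[4,0,0,0,0,0,-1]]}}

```text
t: 14.8
tool_pos: [0.409, 0.1215, 0.2603]
orientation: [-90.2, 0.0, 84.3]
ft_force: [0.6, -0.9, 0.1]
opening: 0.0004
```

Run:
```python
from h import *
a=snap('scene','s13.png');b=snap('top','t13.png')
go(lidgo(0,.148),85)
crop(a,230,120,400,250,4.6,'s13c.png');crop(b,260,130,410,270,5,'t13c.png')
for th in (0,.08):
  for y in(-.086,.086): 
    w=FO+FR@np.array([.065-.165*np.cos(th)+.008*np.sin(th),y,.06+.165*np.sin(th)+.008*np.cos(th)]); p=proj('scene',w);q=proj('top',w);print(th,y,'scene crop',((p-[230,120])*4.6).round(),'top crop',((q-[260,130])*5).round())
```

```text
t 14.9 tcp [0.4085 0.1242 0.2595] [-9.011e+01 -4.000e-02  8.468e+01] F [ 0.  -1.  -0.2] open 0.0004
delta cm [-14.22  19.16  -7.07] rot [ 0.11 -0.32  0.04] len 24.88
0 -0.086 scene crop [406. 220.] top crop [442. 454.]
0 0.086 scene crop [565. 360.] top crop [151. 430.]
0.08 -0.086 scene crop [404. 207.] top crop [444. 450.]
0.08 0.086 scene crop [564. 347.] top crop [150. 426.]
```

View pics/s13c.png

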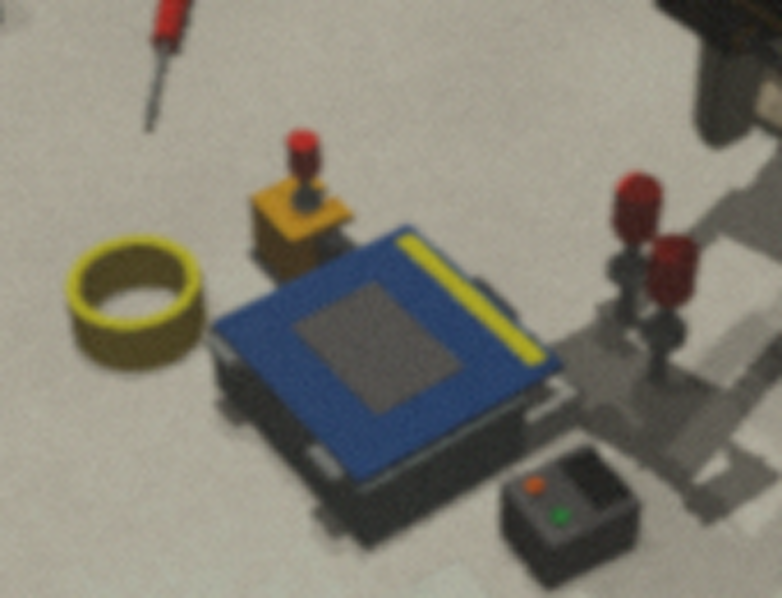

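View pics/t13c.png

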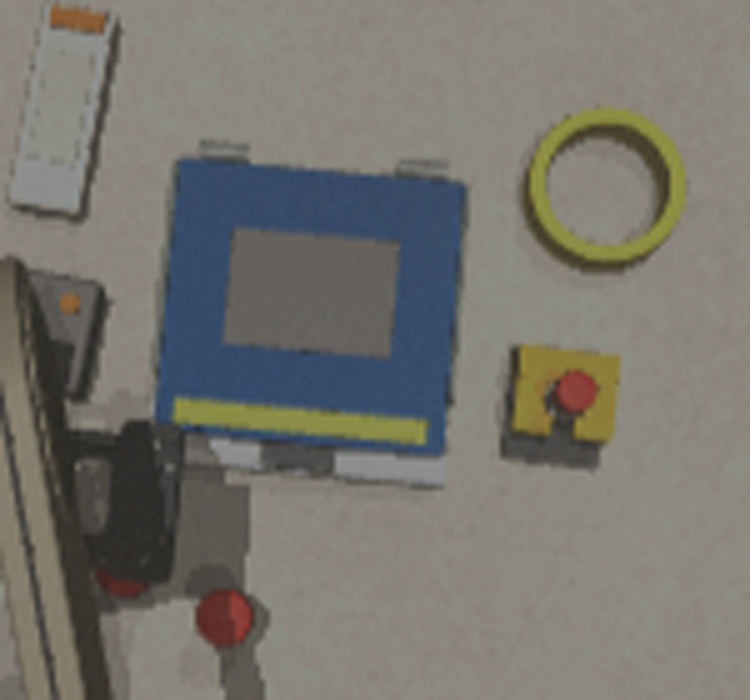

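Run:
```python
from h import *
im=cv2.imread('pics/t13.png')[:,:,::-1]; crop(im,350,190,395,230,15,'t13d.png')
im=cv2.imread('pics/s13.png')[:,:,::-1]; crop(im,275,140,315,190,12,'s13d.png')
p=proj('top',[.4737,-.1818,.117]);print('seat knobtop in crop',(p-[350,190]+.5)*15)
p=proj('scene',[.4737,-.1818,.117]);q=proj('scene',[.4737,-.1818,.063]);print((p-[275,140]+.5)*12,(q-[275,140]+.5)*12)
```

```text
seat knobtop in crop [389.30551518 277.82553231]
[250.29762963 122.60287634] [261.06046126 274.56574696]
```

View pics/t13d.png

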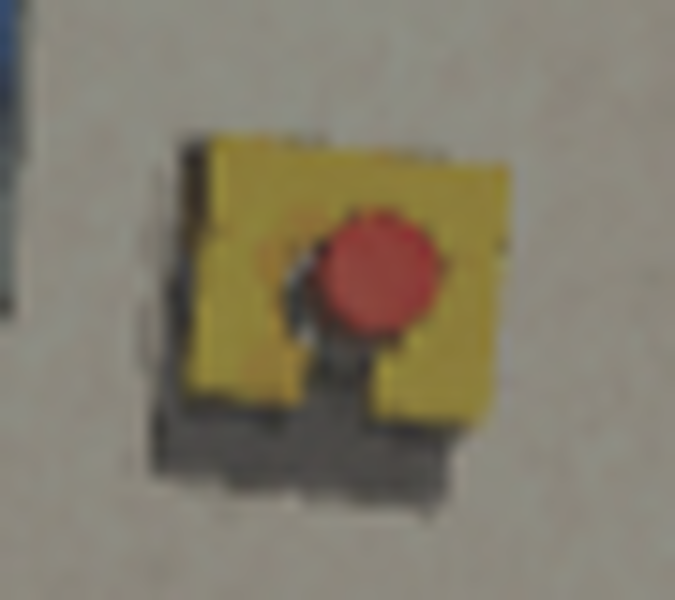

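View pics/s13d.png

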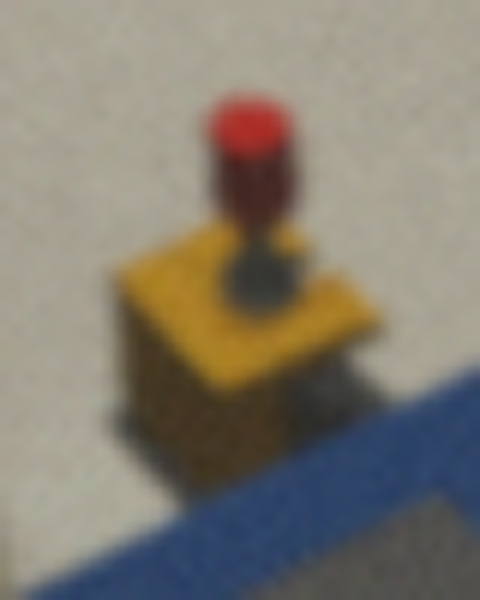

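```bash
python3 -c "
from rig import env
print(env.get_obs()['t'],env.job_done())"
```

```text
the job is handed in; nothing more can be done
14.9 None
```

I drew the small red-knobbed pin straight up out of its bore and slid it into the notch of the yellow stand. It touched the notch's inner end, and I let go of it there. Then I pushed the lid down from behind and pressed it shut past the roller catch. I handed the job in at 14.9 s, with the arm clear of everything.

**Checks that agreed:**
- **Pin:** the last top and scene pictures show it upright with its collar on the stand's plate. The knob's top is within about 1 mm of where it belongs.
- **Lid:** after the fingers had withdrawn, its front corners matched the shut angle rather than the ajar one. It had stayed shut by itself for about a second.
- **Other things:** the two larger look-alike pins and the tape looked undisturbed in the pictures.

**What went less well:**
- **Pressing force:** my last press on the lid went too far. The wrist read about 92 N upwards and 47 N sideways, roughly 104 N in all. That is under the 120 N limit but far more than the catch needed. The fingertips did the pressing.
- **Camera offset:** the wrist camera placed things about 3 mm further in y than the top camera did. I went by the distance from the pin to the notch, on which both agreed.
- **Lowering the pin:** the wrist force showed no clear rise when the collar met the plate. I judged it seated by the height (as predicted) and by the pictures.

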